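# Pin the load module and hold its cover over the screw holes

## Task

Push the steel retaining pin from its stand down through the hole of the lug beside the open module until its collar rests on the lug, and let go of it. Then pick up the loose cover plate by its bar knob and hold it level, right way round, hovering about 2 cm above the open module with its three holes centred over the three threaded holes, ready for the screws. Finish while still holding it there, and do not disturb the yellow meter, the small wind turbine or the computer mouse.

Things in the scene. Friction and masses are not known exactly. Their poses are not given: they have to be found in the camera images.
- rack: fixed white board 190 x 237 x 18 mm with two cream modules. Origin: on the table under the centre of the OPEN module, x along its long side, z up. Open module: open-topped box 130 (x) x 80 (y) mm, rim and boss tops at z = 65 mm. A closed module of the same size is centred at y = -92 mm (top z = 65 mm, its black knob to 79 mm); an aluminium lug is on the open module's +y side.
- eye (a point): centre of the upper mouth of the lug's vertical through hole (11 mm wide, 10 mm deep, chamfered), 70 mm to +y of the open module's centre, 54 mm above the table; z up. The lug is a flat plate 40 (x) x 50 (y) x 10 mm, from the module's wall (y = 40) to y = 90 mm, top at z = 54 mm, with free room below for the pin.
- thread0 (a point): mouth of threaded hole 0 (5 mm, brass insert, on top of a boss inside the open module), at x = -52, y = +27, z = 65 mm in the rack's frame; z up
- thread1 (a point): mouth of threaded hole 1, at x = -52, y = -27, z = 65 mm in the rack's frame; z up
- thread2 (a point): mouth of threaded hole 2, at x = +52, y = 0, z = 65 mm in the rack's frame (two threaded holes at the -x end, one at the +x end); z up
- cover: loose cream plate 130 (x) x 80 (y) x 4 mm, about 0.18 kg, flat on the table, right side up. Origin: centre of its underside; z up. Two 12 mm holes at its -x end, one at +x. In its middle a rigid, fixed black bar knob: 44 mm long (x), 14 mm wide (y), from the plate to z = 40 mm; foot disc 40 mm across, up to z = 7 mm. Its x axis must finish along the rack's x.
- hole0 (a point): centre of cover hole 0 at the underside (x = -52, y = +27, z = 0 mm in the cover's frame); belongs over thread0
- hole1 (a point): centre of cover hole 1 at the underside (x = -52, y = -27, z = 0 mm); belongs over thread1
- hole2 (a point): centre of cover hole 2 at the underside (x = +52, y = 0, z = 0 mm); belongs over thread2
- pin: loose steel retaining pin, about 60 g, standing upright in its stand. Origin: centre of the underside of its collar; z up. Below: shank 8 mm thick, 30 mm long with a tapered tip. Above: collar 20 mm across, 4 mm thick, then a round grip 14 mm across from z = 4 to z = 38 mm. Seated, its collar's underside rests on the lug.
- stand: fixed grey block 60 x 60 x 45 mm with an 11 mm vertical through hole in its middle, in which the pin stands. Origin: centre of its underside. The cover and the stand lie one on each side of the rack; which is where varies.
- meter: loose yellow hand meter 160 x 85 x 43 mm, lying flat at the left edge of the work; to be left alone. Origin: centre of its underside.
- turbine: loose small model wind turbine: cream foot 80 x 80 x 30 mm, white mast, black three-bladed rotor, about 205 mm tall; stands to the far right of the rack; to be left alone. Origin: centre of its underside.
- mouse: loose grey computer mouse 105 x 58 x 28 mm; to be left alone. Origin: centre of its underside.
Not all that is in view belongs to the job. Leave any blue or turquoise look-alike of the cover alone.

How it is judged:
By the outcome, as a careful person would: the job done as asked, in the order asked, and still so for the second after the job is handed in, while the arm keeps its last pose, push and grip.
It also fails if it takes over 64 s, if anything falls off the work surface, if the arm or the gripper's body presses on something with over 40 N, if the wrist force passes 120 N, or if a joint passes its speed limit or range.

## Robot

A 6-joint arm with a two-finger parallel gripper is mounted at the origin on the work surface. World frame = base frame: x ahead of the robot, y to its left, z up, the work surface at z = 0. Lengths are in m, angles in rad, forces in N, time in s.
With the tool pointing down it reaches from about 0.275 to 0.825 m from the base axis. Payload 4.9 kg.
Tool frame: the origin (TCP) lies midway between the tips of the shut fingers; the grasp point (between the pads) lies 19 mm behind it (grip_point_offset is the distance from the TCP to the grasp point, in m); z points along the fingers, x is the direction in which the jaws open and shut, and the axes are right-handed (so a half turn about z gives the same grasp; the last joint's range is limited). The gripper opens to 85 mm and grips with 20 to 120 N. Pads are 22 mm wide; open, the fingers measure 114 mm over their backs; the gripper's body (76 mm by 85 mm) begins 54 mm behind the grasp point. The pads swing forward as they close: fully open they stand 13 mm farther back than shut.
Start: joints at [-1.391, 0.326, -0.193, 1.052, 0, 1.437], TCP at [0.17, -0.523, 0.199] pointing down, gripper open.
Joint ranges: [-2.65, 2.65], [-0.97, 1.79], [-1.3, 1.35], [-1.93, 2.1], [-1.47, 1.37], [-3.14, 3.14]. Speed limits (rad/s): [2.57, 2.57, 3.14, 3.14, 3.14, 3.14].

## Interface

Orientations are given as a rotation vector (axis times angle).
In Python, from cell import * gives the robot as it stands. Calls block until the motion is done:
- movep(position, orientation): joint-space move of the TCP to a pose.
- move_l(position, velocity=0.15, rot=None, until_force=None): straight line of the TCP; rot=None keeps the orientation; velocity is the mean speed in m/s. With until_force (N) it stops when the force on the tool has changed by that much, and returns True; else False.
- set_joints(angles): joint-space move.
- let_go() and grab(newtons=None): open the fingers fully, or close them until they stop; newtons is the grip in N (None keeps the last).
- sleep(seconds).
- ik(position, orientation): joint angles nearest the present ones, or None.
- get_state(): the state.
- grab_frame(name): name is "side" or "top"; returns a dict with "img" (420x560x3 uint8, red, green, blue), "fx", "fy", "cx", "cy" (pixels), "cam_to_world" (4x4, takes a point from camera to world coordinates). Camera axes: x right, y down, z forward; pixel columns grow to the right and rows downward; lengths in m; the calibration is good to about 2 mm. A picture is of the moment at which its call begins. There is no depth.
A pose or a line that the arm cannot do raises MotionError and nothing moves.
- sign_off(): hands the job in, once; it reports no verdict.
Trained networks look in the newest picture that a camera, given by its name, has taken for a name from the list of things; names that differ only in an ending like _2 or _b are one class to them, and where a whole thing is asked for, a point or a joint stands for the part that bears it (a point fixed in the world has none). Each returns a list of dicts, best first, with "score" (0 to 1); they miss things now and then, are a little off and sometimes report something else, mostly with a low value. They report only what shows in the picture. A call takes as long as a camera call. They do not tell look-alikes from the thing itself.
- spot_in(camera, name): "centre" ([column, row] in pixels, amid what is visible of it).
- silhouettes(camera, name): "mask" (420x560 bool, what is visible of it) and "centre" ([column, row] in pixels, amid what is visible of it).
- tip_of(camera, name): "centre" ([column, row] in pixels: a listed point, or the origin of a listed thing).
The state is a dict: "clock": time; "q": joint angles; "joint_velocities": joint speeds; "tau": joint torques, N m; "position": TCP position; "eef_rot": TCP orientation; "contact_force": force on the tool from outside, world axes, zero at the start; "wrist_torque": the same for the moment, N m; "finger_gap": opening from 0.0 (shut) to 1.0 (fully open).
Only numpy, scipy, OpenCV 4.12 (cv2) and the standard library are available. Lean on these libraries where they do the work, as an engineer would, in place of code of your own. Each camera call takes 0.05 s, during which the arm holds its last target.

## Working session

There is one attempt and no reset: what is moved stays moved. The work goes in short steps, each a Python script; the robot and the scene stay as the last script left them, time stands still between calls to the robot, and variables do not carry over. Pictures are saved under pics/ and viewed, and the job is handed in when it is done.

```bash
mkdir -p pics; ls; python3 - <<'E'
from cell import *
import cv2
s=get_state(); print(s)
for n in("side","top"):
    f=grab_frame(n); cv2.imwrite(f"pics/{n}0.png",f["img"][:,:,::-1]); print(n,f["fx"],f["fy"],f["cx"],f["cy"],f["cam_to_world"])
    for t in["rack","eye","thread0","thread1","thread2","cover","hole0","hole1","hole2","pin","stand","meter","turbine","mouse"]:
        print(t,[(round(d["score"],2),[round(float(x),1) for x in d["centre"]]) for d in tip_of(n,t)][:4])
E
```

```text
pics
{'clock': 0.0, 'q': array([-1.39117153e+00,  3.26966314e-01, -1.93603338e-01,  1.05202263e+00,
        1.34906240e-05,  1.43656576e+00]), 'joint_velocities': array([-0.00097109, -0.00077988,  0.00031652,  0.00027657,  0.00072236,
        0.00051495]), 'tau': array([ 3.81795253e-03, -4.43399477e+01,  2.62440509e+01,  1.53550878e-02,
        1.67887870e-04, -1.07345000e-07]), 'position': array([ 0.1696806 , -0.5224775 ,  0.19828231]), 'eef_rot': array([-2.54030910e+00,  1.84623244e+00,  2.02411851e-03]), 'contact_force': array([-0.49937209, -0.33087788,  0.67755913]), 'wrist_torque': array([0.02607038, 0.00485833, 0.06894963]), 'finger_gap': 0.9974182719365189}
side 398.347640671681 398.347640671681 281.4172107667559 211.1378623766175 [[-0.86254638 -0.2563533   0.43623012 -0.00470546]
 [-0.5056698   0.46682919 -0.72551262  0.85168152]
 [-0.0176574  -0.84637669 -0.53229195  0.67062519]
 [ 0.          0.          0.          1.        ]]
rack [(0.55, [259.3, 219.8])]
eye [(0.91, [245.7, 212.9])]
thread0 [(0.77, [275.0, 199.4]), (0.71, [242.7, 195.0]), (0.6, [266.4, 205.9]), (0.2, [3
[... 1415 characters left out ...]
.0])]
thread2 [(0.87, [265.6, 201.0]), (0.77, [271.5, 167.4]), (0.63, [283.5, 198.0])]
cover [(0.81, [421.4, 248.9]), (0.75, [370.0, 226.3]), (0.68, [369.4, 279.6]), (0.36, [128.5, 215.1])]
hole0 [(0.98, [368.1, 210.0]), (0.88, [403.2, 260.4]), (0.87, [434.1, 249.7]), (0.86, [311.3, 234.7])]
hole1 [(0.98, [368.1, 210.0]), (0.88, [403.2, 260.4]), (0.87, [434.1, 249.7]), (0.86, [311.3, 234.7])]
hole2 [(0.98, [368.1, 210.0]), (0.88, [403.2, 260.4]), (0.87, [434.1, 249.7]), (0.86, [311.3, 234.7])]
pin [(0.41, [186.5, 208.5])]
stand [(0.9, [185.4, 210.4])]
meter [(0.84, [128.6, 212.9])]
turbine [(0.91, [358.0, 161.4]), (0.66, [268.4, 202.0]), (0.56, [366.7, 213.2])]
mouse [(0.64, [406.8, 196.6])]
```

View pics/side0.png

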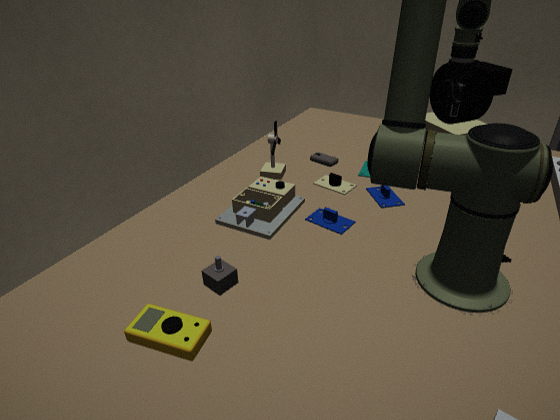

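View pics/top0.png

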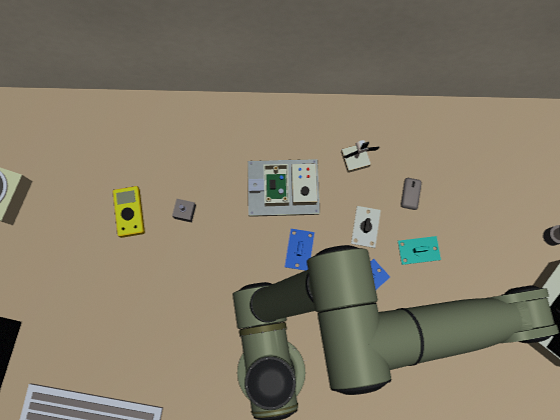

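```bash
python3 - <<'E'
import cv2
i=cv2.imread("pics/top0.png"); cv2.imwrite("pics/top0z.png",cv2.resize(i[130:310,230:460],None,fx=3.3,fy=3.3,interpolation=cv2.INTER_CUBIC))
cv2.imwrite("pics/top0y.png",cv2.resize(i[140:260,90:310],None,fx=3.5,fy=3.5,interpolation=cv2.INTER_CUBIC))
i=cv2.imread("pics/side0.png"); cv2.imwrite("pics/side0z.png",cv2.resize(i[140:320,180:430],None,fx=3.2,fy=3.2,interpolation=cv2.INTER_CUBIC))
E
```

```text
(no output)
```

View zooms.

View pics/top0z.png

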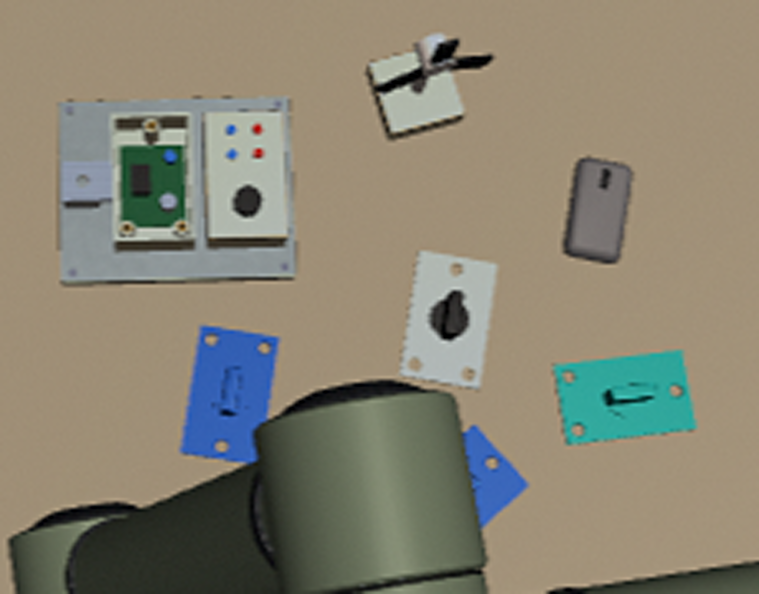

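View pics/top0y.png

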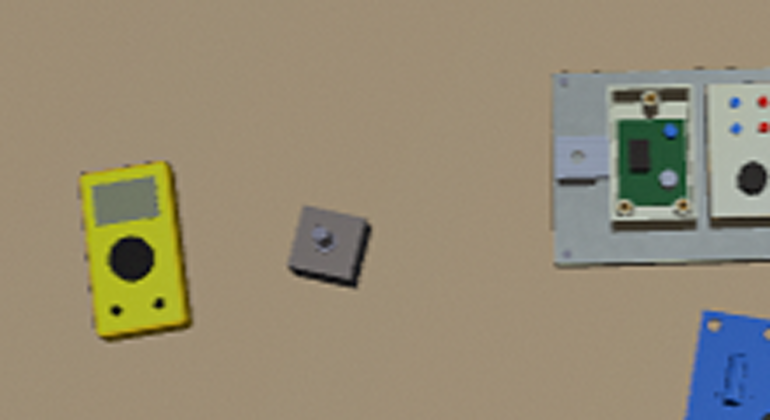

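View pics/side0z.png

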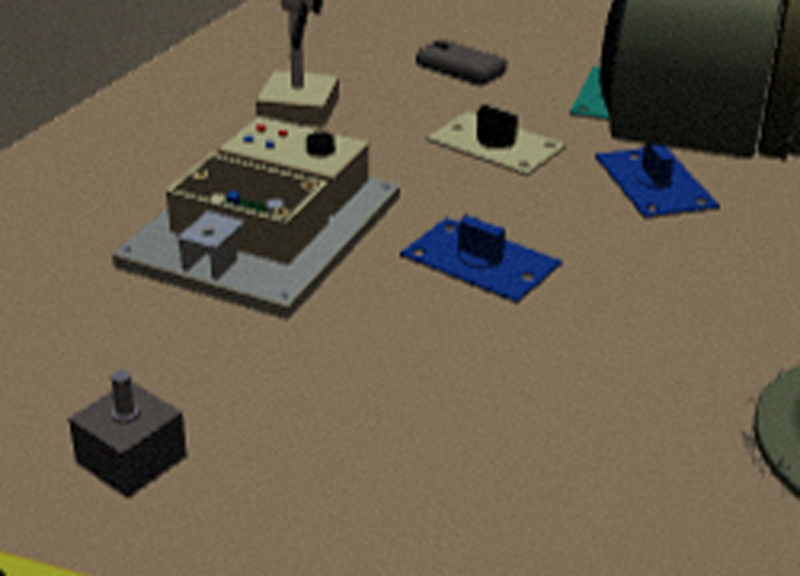

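```bash
cat > h.py <<'E'
import numpy as np, cv2
from scipy.optimize import least_squares
from scipy.spatial.transform import Rotation as R
def proj(f,P):
    T=np.linalg.inv(f["cam_to_world"]); P=np.atleast_2d(P); p=P@T[:3,:3].T+T[:3,3]
    return np.c_[f["fx"]*p[:,0]/p[:,2]+f["cx"], f["fy"]*p[:,1]/p[:,2]+f["cy"]]
def ray(f,uv,z):
    T=f["cam_to_world"]; d=T[:3,:3]@np.array([(uv[0]-f["cx"])/f["fx"],(uv[1]-f["cy"])/f["fy"],1]); o=T[:3,3]
    return o+d*(z-o[2])/d[2]
def place(pose,P):
    x,y,a=pose; P=np.atleast_2d(P).astype(float)
    return np.c_[x+np.cos(a)*P[:,0]-np.sin(a)*P[:,1], y+np.sin(a)*P[:,0]+np.cos(a)*P[:,1], P[:,2]]
def fit(obs,x0):
    # obs: list (frame, P local, uv)
    def r(p): return np.concatenate([(proj(f,place(p,P))[0]-uv)/f["fx"]*400 for f,P,uv in obs])
    s=least_squares(r,x0,loss="soft_l1",x_scale=[.01,.01,.1]); return s.x,r(s.x).reshape(-1,2)
K=1e-3
TH=np.array([[-52,27,65],[-52,-27,65],[52,0,65]])*K
HO=np.array([[-52,27,0],[-52,-27,0],[52,0,0]])*K
EYE=np.array([0,70,54])*K
def box(x0,x1,y0,y1,z): return np.array([[x0,y0,z],[x1,y0,z],[x1,y1,z],[x0,y1,z]])*K
RACKL=[box(-65,65,-40,40,65),box(-65,65,-132,-52,65),box(-20,20,40,90,54)]
COVL=[box(-65,65,-40,40,4),box(-22,22,-7,7,40)]
def overlay(f,lines,pts,roi,s,fn):
    x0,y0,x1,y1=roi
    i=cv2.resize(f["img"][y0:y1,x0:x1,::-1],None,fx=s,fy=s,interpolation=cv2.INTER_CUBIC)
    tr=lambda uv:((uv+.5-[x0,y0])*s-.5)
    for L in lines: cv2.polylines(i,[np.round(tr(proj(f,L))).astype(int)],True,(0,0,255),1)
    for p in pts: cv2.circle(i,tuple(int(v) for v in np.round(tr(proj(f,p)[0]))),3,(255,0,255),-1)
    cv2.imwrite(fn,i)
E
cat > a.py <<'E'
from cell import *
from h import *
F={n:grab_frame(n) for n in("side","top")}
def near(cam,name,uv,md=8):
    l=[d for d in tip_of(cam,name) if np.hypot(*(np.array(d["centre"])-uv))<md]
    return min(l,key=lambda d:np.hypot(*(np.array(d["centre"])-uv)))["centre"] if l else None
def collect(name_pts,x0,md=8):
    obs=[]
    for c in F:
        for n,P in name_pts:
            u=near(c,n,proj(F[c],place(x0,P))[0],md)
            if u is not None: obs.append((F[c],P,np.array(u)))
            else: print("miss",c,n)
    return obs
e=ray(F["top"],[253.6,182.5],.054); r0=[e[0],e[1]-.07,0]
rp=[("eye",EYE)]+[(f"thread{i}",TH[i]) for i in range(3)]
pr,res=fit(collect(rp,r0),r0); print("rack",pr); print(res.round(2).tolist())
c=ray(F["top"],[366,226],.01); c0=[c[0],c[1],-.1]
pc,res=fit(collect([(f"hole{i}",HO[i]+[0,0,.004*0]) for i in range(3)],c0),c0); print("cover",pc); print(res.round(2).tolist())
for cam,uv in(("top",[186,207]),("side",[218.5,270.1])): print(cam,"pin ",ray(F[cam],uv,.045),[d for d in tip_of(cam,"pin")],[(d["score"],d["centre"]) for d in tip_of(cam,"stand")], [(d["score"],ray(F[cam],d["centre"],0)) for d in tip_of(cam,"stand")])
L=[place(pr,l) for l in RACKL]+[place(pc,l) for l in COVL]
pts=[place(pr,p)[0] for p in [EYE,*TH]]+[place(pc,p)[0] for p in HO]
overlay(F["top"],L,pts,(240,150,400,260),5,"pics/ov_top.png")
overlay(F["side"],L,pts,(200,160,360,250),5,"pics/ov_side.png")
E
python3 a.py
```

```text
rack [ 5.91624428e-01 -2.83694447e-04  1.66866520e-02]
[[0.0, 1.92], [-0.02, -0.11], [4.48, 0.98], [-0.07, 0.95], [-1.8, -0.07], [-0.08, -2.25], [1.45, -0.58], [3.22, -0.58]]
cover [ 0.46922571 -0.30773546 -0.22975951]
[[1.07, 2.2], [-2.23, -2.19], [-0.81, 0.4], [-0.78, -1.18], [0.44, 0.95], [1.47, 2.05]]
top pin  [0.51248368 0.28937837 0.045     ] [{'centre': [184.7, 210.9], 'score': 0.37}] [(0.63, [186.3, 211.1])] [(0.63, array([0.5085255 , 0.29530184, 0.        ]))]
side pin  [0.50601446 0.30080791 0.045     ] [{'centre': [218.6, 268.9], 'score': 0.67}] [(0.86, [222.3, 284.6])] [(0.86, array([0.50084801, 0.29975884, 0.        ]))]
```

View pics/ov_top.png

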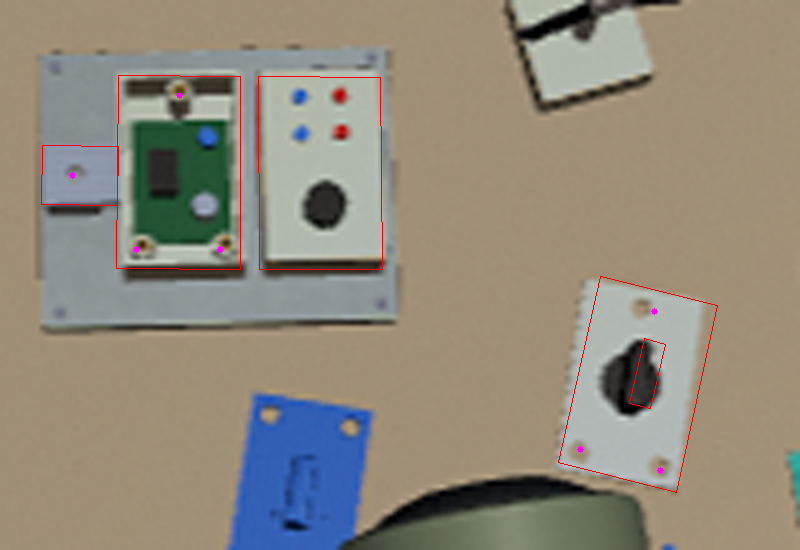

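View pics/ov_side.png

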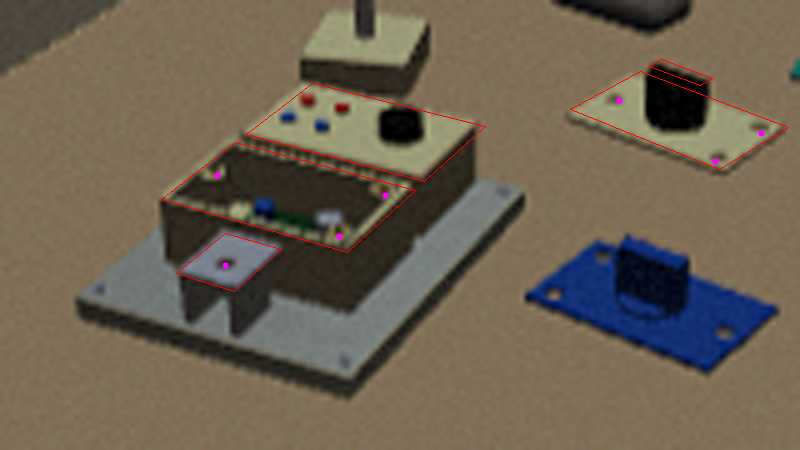

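```bash
cat > b.py <<'E'
from cell import *
from h import *
F={n:grab_frame(n) for n in("side","top")}
un=lambda c,x0,y0,s=5:np.array([(c[0]+.5)/s-.5+x0,(c[1]+.5)/s-.5+y0])
T=lambda P,c:(F["top"],P,un(c,240,150)); S=lambda P,c:(F["side"],P,un(c,200,160))
A=lambda *p:np.array(p)*K
ob=[T(TH[2],(179,90)),T(TH[0],(144,246)),T(TH[1],(224,244)),T(EYE,(75,170)),T(A(65,-52,65),(261,72)),T(A(65,-132,65),(380,73)),T(A(-65,-132,65),(383,262)),T(A(-65,-52,65),(263,264)),
 S(TH[2],(214,173)),S(TH[1],(384,190)),S(TH[0],(341,236)),S(EYE,(226,264)),S(A(65,-52,65),(313,83)) if 0 else S(A(65,-132,65),(313,83)),S(A(-65,-132,65),(484,125)),S(A(-65,-52,65),(425,181)),S(A(65,40,65),(163,201)),S(A(-65,40,65),(347,252))]
nt=8
pr,res=fit(ob,[.59,0,0]); print("rack",pr);print(res.round(1).tolist())
for o in(ob[:nt],ob[nt:]): print(fit(o,[.59,0,0])[0])
oc=[T(HO[2]+[0,0,.003],(642,307)),T(HO[0]+[0,0,.003],(578,451)),T(HO[1]+[0,0,.003],(660,466)),T(A(65,40,4),(587,277)),T(A(65,-40,4),(705,303)),T(A(-65,-40,4),(678,492)),T(A(-65,40,4),(558,462)),
 S(HO[2]+[0,0,.003],(615,99)),S(HO[1]+[0,0,.003],(760,127)),S(HO[0]+[0,0,.003],(716,159)),S(A(65,40,4),(570,108)),S(A(-65,40,4),(722,168)),S(A(-65,-40,4),(788,127))]
pc,res=fit(oc,[.47,-.3,-.1]); print("cover",pc);print(res.round(1).tolist())
for o in(oc[:7],oc[7:]): print(fit(o,[.47,-.3,-.1])[0])
np.save("pr.npy",pr);np.save("pc.npy",pc)
L=[place(pr,l) for l in RACKL]+[place(pc,l) for l in COVL]
pts=[place(pr,p)[0] for p in [EYE,*TH]]+[place(pc,p)[0] for p in HO]
overlay(F["top"],L,pts,(240,150,400,260),5,"pics/ov_top2.png")
overlay(F["side"],L,pts,(200,160,360,250),5,"pics/ov_side2.png")
overlay(F["top"],[],[],(160,190,220,230),13,"pics/st_top.png")
overlay(F["side"],[],[],(190,245,250,300),10,"pics/st_side.png")
E
python3 b.py
```

```text
rack [ 0.59300258 -0.00192804  0.02572328]
[[0.3, 0.4], [-0.6, 0.1], [-0.1, 0.4], [-0.1, 0.6], [-0.2, 0.2], [0.3, -0.0], [0.4, 0.5], [-0.1, 0.3], [0.4, 0.1], [0.2, 0.5], [-0.4, -0.3], [-0.2, -0.1], [-0.7, -0.3], [-0.1, -0.3], [-0.3, -0.4], [-0.4, -0.6], [0.0, -0.4]]
[ 0.59442201 -0.00199988  0.02634748]
[ 0.59191981 -0.0011166   0.02231217]
cover [ 0.46944692 -0.3044414  -0.17987346]
[[0.5, 0.2], [0.2, 0.0], [0.0, 0.2], [0.4, 0.1], [0.5, -0.3], [-0.2, -0.3], [-0.2, 0.6], [0.0, 0.1], [-0.1, 0.4], [0.1, -0.1], [-0.6, 1.1], [0.1, 0.5], [-0.5, -0.2]]
[ 0.46976765 -0.30359419 -0.17058225]
[ 0.46960073 -0.3068669  -0.20096952]
```

View pics/ov_top2.png

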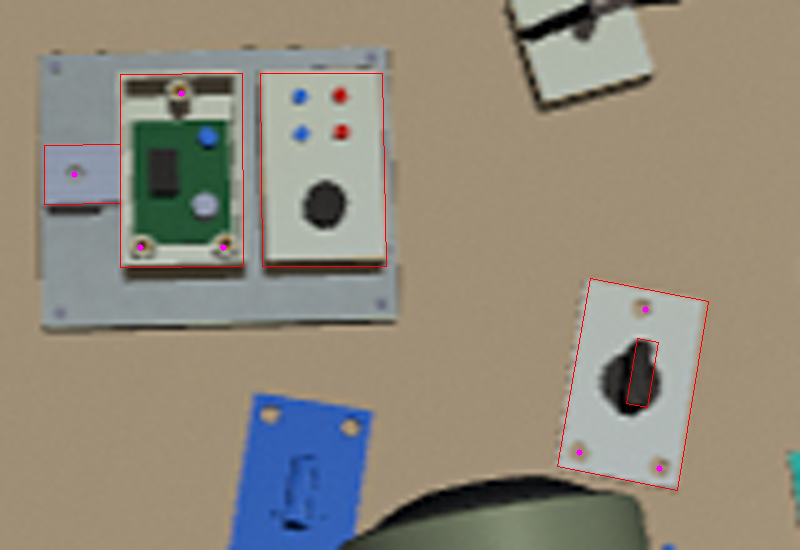

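View pics/ov_side2.png

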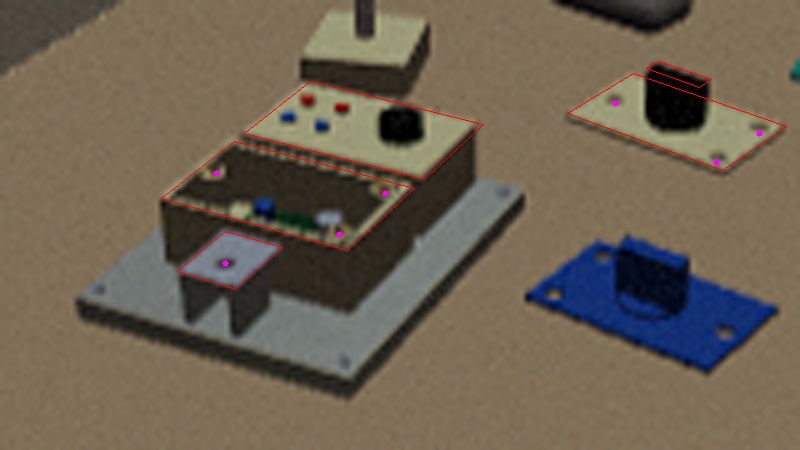

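View pics/st_top.png

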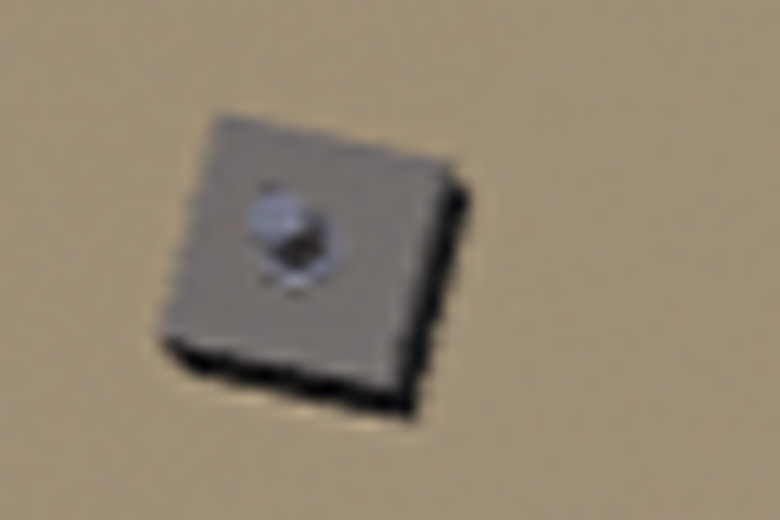

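View pics/st_side.png

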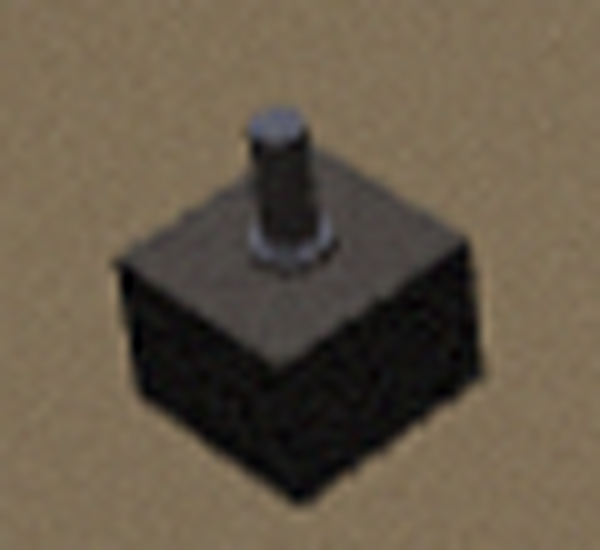

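```bash
cat > c.py <<'E'
from cell import *
from h import *
F={n:grab_frame(n) for n in("side","top")}
un=lambda c,x0,y0,s:np.array([(c[0]+.5)/s-.5+x0,(c[1]+.5)/s-.5+y0])
T=lambda c,z:ray(F["top"],un(c,160,190,13),z).round(4); S=lambda c,z:ray(F["side"],un(c,190,245,10),z).round(4)
print("stand",T((307.5,253),.045),S((294,251),.045))
print("collar",T((297,247),.048),S((292,246),.048))
print("top",T((281,215),.083),S((277,123),.083))
for c in((217,118),(452,165),(398,388),(163,340)): print(T(c,.045))
print(ik([.51,.298,.15],[np.pi,0,0]), ik([.51,.298,.15],[0,np.pi,0]))
E
python3 c.py
```

```text
stand [0.5056 0.2981 0.045 ] [0.5061 0.299  0.045 ]
collar [0.5064 0.3003 0.048 ] [0.5052 0.3004 0.048 ]
top [0.5067 0.2985 0.083 ] [0.5071 0.2979 0.083 ]
[0.5399 0.3229 0.045 ]
[0.529  0.2632 0.045 ]
[0.4716 0.2736 0.045 ]
[0.4826 0.333  0.045 ]
[ 0.40387898  0.43593829 -0.15785587  0.97700217  0.          1.9746753 ] [ 0.40387898  0.43593829 -0.15785587  0.97700217  0.         -1.16691735]
```

```bash
cat > d.py <<'E'
from cell import *
from h import *
D=[np.pi,0,0]
print(get_state()["clock"])
movep([.40,-.15,.28],D); movep([.506,.299,.14],D)
print(get_state()["clock"],get_state()["position"])
F={n:grab_frame(n) for n in("side","top")}
overlay(F["top"],[],[np.array([.506,.299,.14])],(150,150,230,230),7,"pics/p1_top.png")
overlay(F["side"],[],[np.array([.506,.299,.14])],(170,200,270,300),6,"pics/p1_side.png")
E
python3 d.py
```

```text
2.8
6.1917 [0.50672666 0.29803113 0.14045805]
```

View pics/p1_side.png

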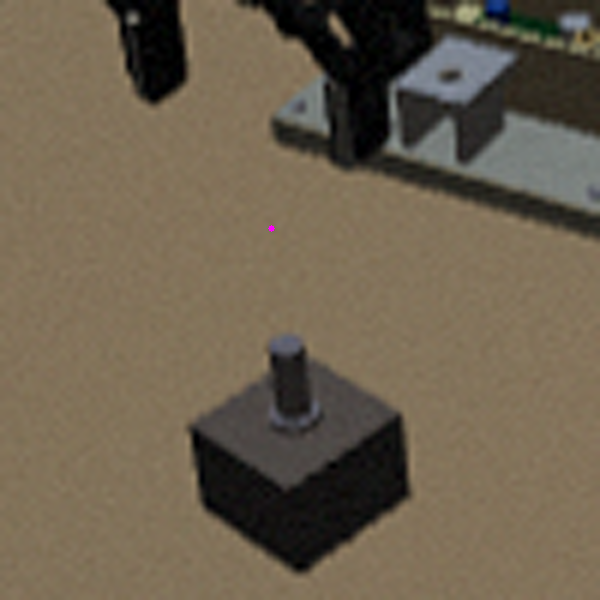

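View pics/p1_top.png

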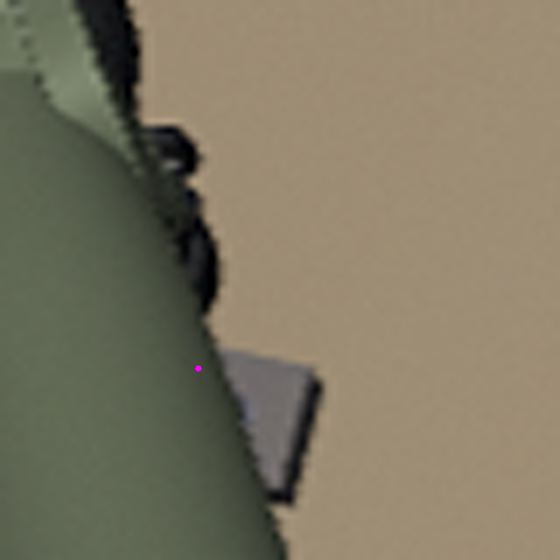

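```bash
cat > e.py <<'E'
from cell import *
from h import *
print(move_l([.506,.299,.054],.1,until_force=15)); print(get_state()["position"],get_state()["contact_force"])
grab(50); s=get_state(); print(s["position"],s["finger_gap"],s["contact_force"])
F={n:grab_frame(n) for n in("side",)}
overlay(F["side"],[],[],(170,200,270,300),6,"pics/p2_side.png")
move_l([.506,.299,.14],.12); s=get_state(); print(s["position"],s["finger_gap"],s["clock"])
F={n:grab_frame(n) for n in("side","top")}
overlay(F["side"],[],[],(170,200,270,300),6,"pics/p3_side.png")
E
python3 e.py
```

```text
False
[0.50652491 0.29925368 0.05460865] [-0.21147862  0.07014503  0.38544901]
[0.5059723  0.29895234 0.05395816] 0.0015037757897455402 [ 0.57303608 -0.20527726 -0.12049543]
[0.50547387 0.29876353 0.13928169] 0.0007291081794815251 8.9833
```

View pics/p2_side.png

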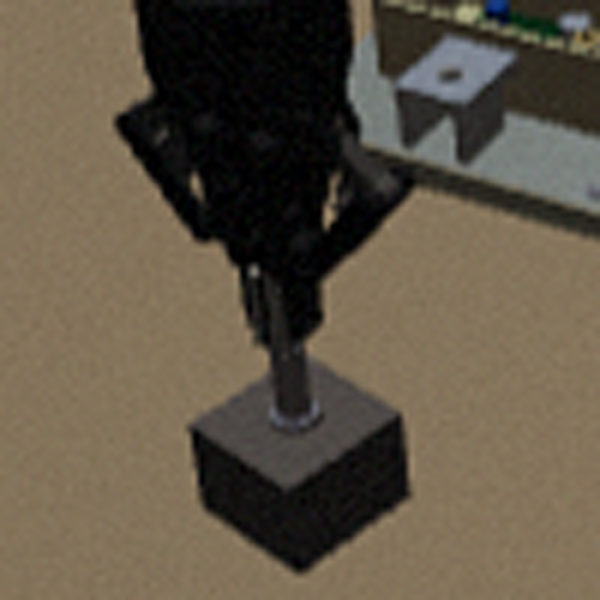

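View pics/p3_side.png

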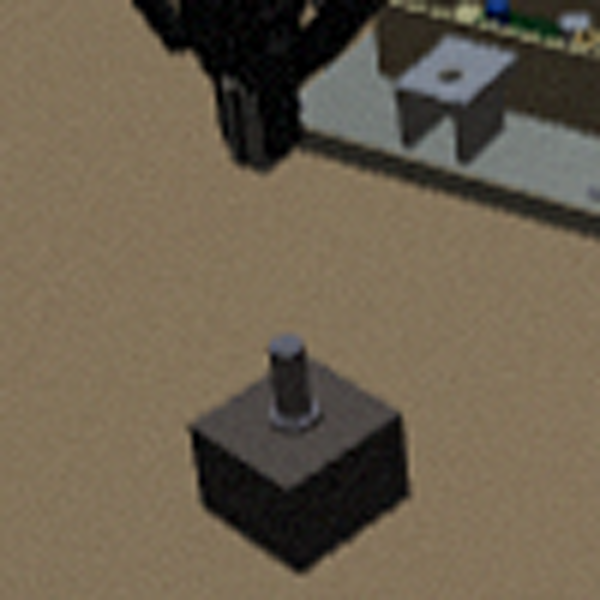

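```bash
python3 - <<'E'
from cell import *
from h import *
i=cv2.imread("pics/p2_side.png")[220:460,180:420]; i=cv2.convertScaleAbs(i,alpha=2.2,beta=10)
cv2.imwrite("pics/p2z.png",cv2.resize(i,None,fx=2.5,fy=2.5,interpolation=cv2.INTER_CUBIC))
i=cv2.imread("pics/p3_side.png")[0:240,120:420]; i=cv2.convertScaleAbs(i,alpha=2.5,beta=10)
cv2.imwrite("pics/p3z.png",cv2.resize(i,None,fx=2.5,fy=2.5,interpolation=cv2.INTER_CUBIC))
f=grab_frame("side"); 
for z in(.14,.15,.16,.17,.18): print(z,((proj(f,[.5055,.2988,z])[0]-[170,200]+.5)*6-.5).round(0), ((proj(f,[.5055+.0,.2988,z-.0854])[0]-[170,200]+.5)*6-.5).round(0))
s=get_state(); print(s["clock"],s["q"],s["position"])
E
```

```text
0.14 [272. 228.] [295. 402.]
0.15 [270. 207.] [293. 383.]
0.16 [267. 185.] [290. 363.]
0.17 [264. 163.] [287. 343.]
0.18 [261. 141.] [285. 323.]
9.1333 [ 4.08122346e-01  4.39983360e-01 -1.81604299e-01  9.51170006e-01
 -2.19426937e-07  1.97896885e+00] [0.50530144 0.29867846 0.13892738]
```

View pics/p2z.png

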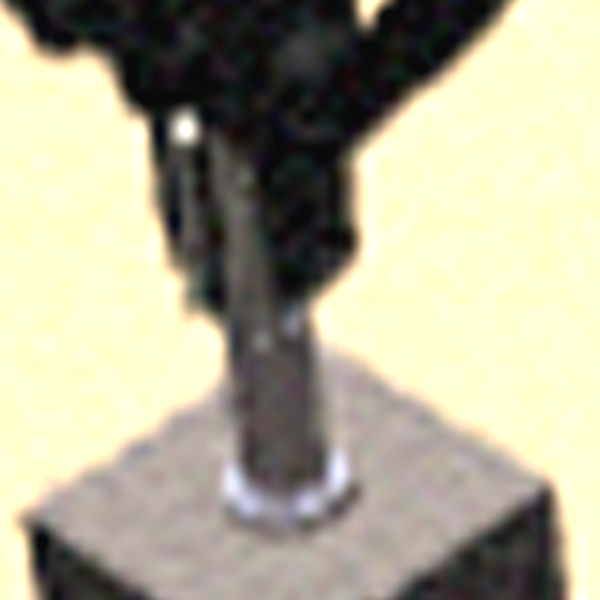

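View pics/p3z.png

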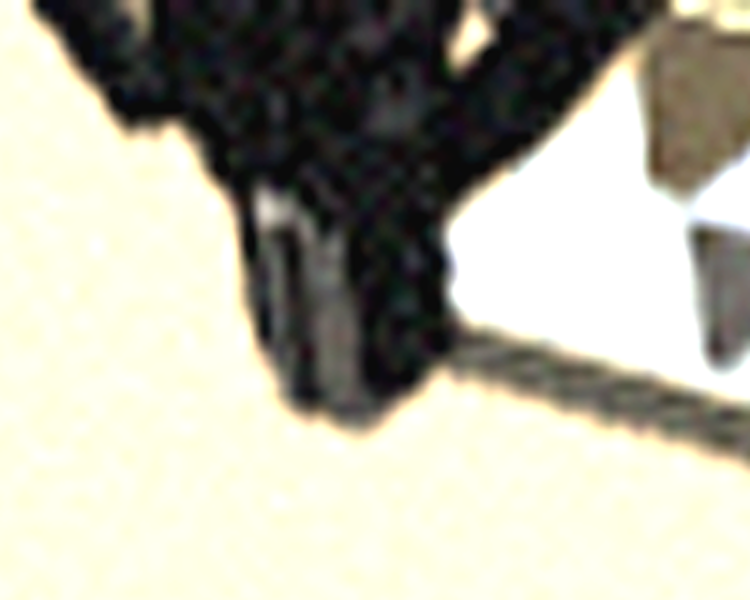

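```bash
cat > e2.py <<'E'
from cell import *
from h import *
let_go()
print(move_l([.506,.299,.030],.1,until_force=8)); s=get_state(); print(s["position"],s["contact_force"],s["clock"])
F=grab_frame("side"); F["img"]=cv2.convertScaleAbs(F["img"],alpha=2,beta=10)
overlay(F,[],[],(170,200,270,300),6,"pics/p4_side.png")
E
python3 e2.py
```

```text
False
[0.50660778 0.29928732 0.03069845] [0.88402569 0.19993995 0.38771554] 11.1667
```

View pics/p4_side.png

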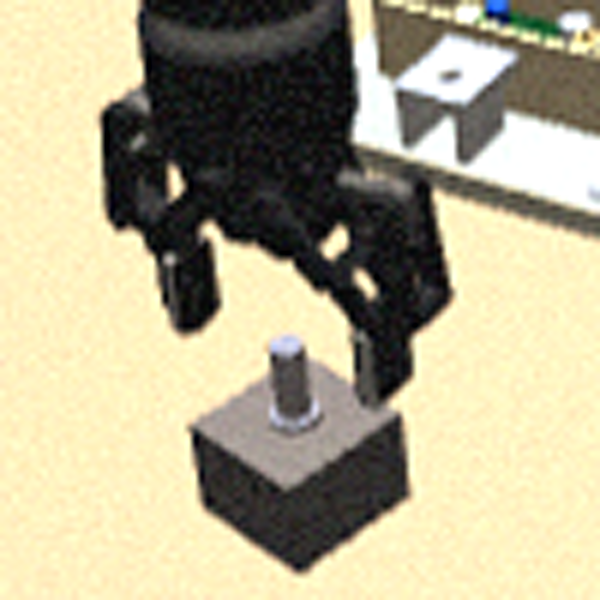

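```bash
cat > e3.py <<'E'
from cell import *
from h import *
print(move_l([.506,.299,.024],.1,until_force=8)); s=get_state(); print(s["position"],s["contact_force"])
grab(50); s=get_state(); print(s["position"],s["finger_gap"],s["contact_force"],s["clock"])
F=grab_frame("side"); F["img"]=cv2.convertScaleAbs(F["img"],alpha=2,beta=10)
overlay(F,[],[],(170,200,270,300),6,"pics/p5_side.png")
E
python3 e3.py
```

```text
False
[0.50570954 0.29888605 0.02376291] [ 0.66123165  0.31038227 -0.02295616]
[0.50613195 0.29903026 0.02414859] 0.1419836847802534 [ 0.06864529 -0.42004018  1.57878042] 12.125
```

View pics/p5_side.png

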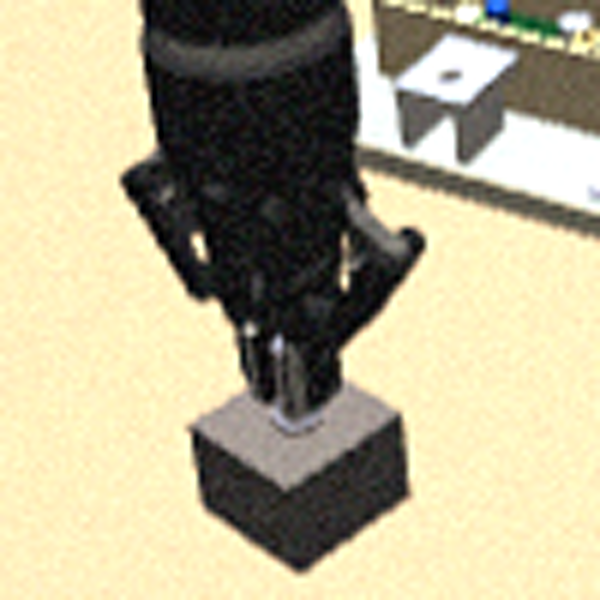

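```bash
cat > g.py <<'E'
from cell import *
from h import *
pr=np.load("pr.npy"); e=place(pr,EYE)[0]; print(e)
move_l([.506,.299,.105],.15); s=get_state(); print(s["position"],s["finger_gap"])
move_l([e[0],e[1],.087],.2); sleep(.15); s=get_state(); print(s["position"],s["finger_gap"],s["clock"],s["contact_force"])
for n in("side","top"):
    F=grab_frame(n); print([(d["score"],d["centre"]) for d in tip_of(n,"pin")]); F["img"]=cv2.convertScaleAbs(F["img"],alpha=1.6 if n=="side" else 1,beta=10)
    p=np.array([s["position"][0],s["position"][1],s["position"][2]+.021])
    roi=(200,140,290,240) if n=="side" else (215,140,315,240)
    overlay(F,[place(pr,l) for l in RACKL[2:]],[place(pr,EYE)[0],p,p-[0,0,.03]],roi,6,f"pics/g_{n}.png")
E
python3 g.py
```

```text
[0.59120215 0.0680488  0.054     ]
[0.50539655 0.29874927 0.10428728] 0.1412597309474849
[0.59094661 0.06907761 0.08712008] 0.1449765229606336 14.4 [ 0.36296204 -0.16015888 -0.73841768]
[(0.64, [240.5, 198.2])]
[(0.75, [356.6, 158.8])]
```

View pics/g_side.png

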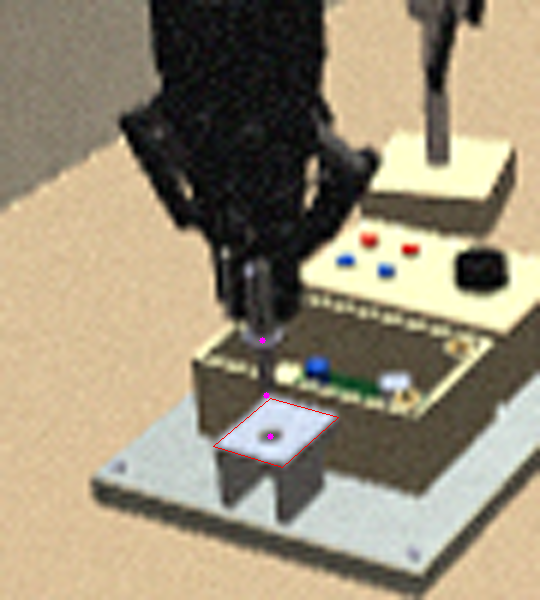

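View pics/g_top.png

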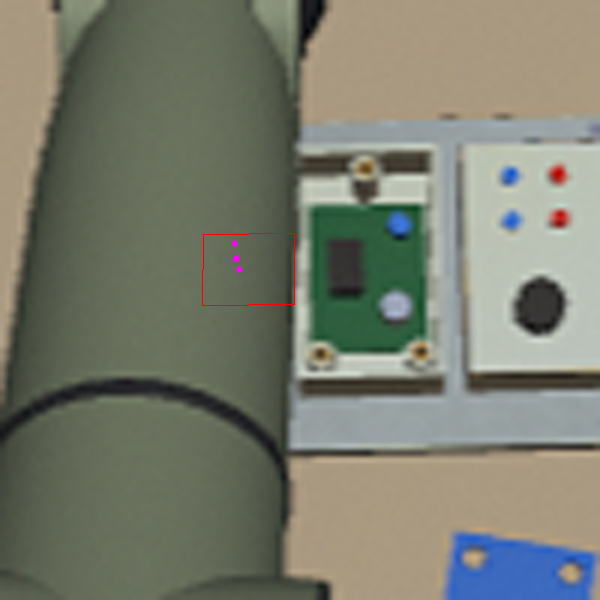

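```bash
cat > i.py <<'E'
from cell import *
from h import *
pr=np.load("pr.npy"); e=place(pr,EYE)[0]
c=move_l([e[0],e[1],.062],.06,until_force=6); s=get_state(); print(c,s["position"],s["contact_force"])
if not c:
    c=move_l([e[0],e[1],.031],.06,until_force=10); s=get_state(); print(c,s["position"],s["contact_force"],s["wrist_torque"])
print(s["clock"],s["finger_gap"])
F=grab_frame("side"); F["img"]=cv2.convertScaleAbs(F["img"],alpha=1.6,beta=10)
overlay(F,[],[],(200,140,290,240),6,"pics/i_side.png")
E
python3 i.py
```

```text
False [0.59086547 0.06800583 0.06152383] [ 0.38548872 -0.01815746 -0.67626219]
True [0.5908968  0.06801411 0.0331238 ] [-1.46705536 -0.53850213  6.34280621] [2.46513175e-04 2.91753023e-01 1.01352983e-02]
15.6583 0.1449501378944697
```

View pics/i_side.png

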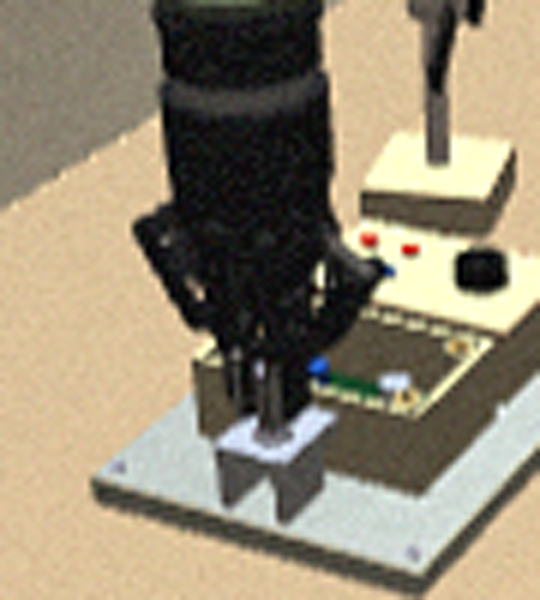

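```bash
cat > j.py <<'E'
from cell import *
from h import *
pr=np.load("pr.npy"); e=place(pr,EYE)[0]; pc=np.load("pc.npy")
let_go(); s=get_state(); print(s["finger_gap"],s["contact_force"])
move_l([e[0],e[1],.12],.2)
rot=lambda th:(R.from_euler("z",th)*R.from_rotvec([np.pi,0,0])).as_rotvec()
th=np.pi/2+pc[2]
print(ik([pc[0],pc[1],.10],rot(th)))
F=grab_frame("side"); F["img"]=cv2.convertScaleAbs(F["img"],alpha=1.6,beta=10)
overlay(F,[],[],(200,140,290,240),6,"pics/j_side.png")
move_l([.5,-.15,.13],.3,rot=rot(th))
movep([pc[0],pc[1],.06],rot(th)); sleep(.1); s=get_state(); print(s["position"],s["clock"])
for n in("side","top"):
    F=grab_frame(n); F["img"]=cv2.convertScaleAbs(F["img"],alpha=1.6 if n=="side" else 1,beta=10)
    roi=(190,110,390,260) if n=="side" else (230,140,430,290)
    overlay(F,[place(pc,l) for l in COVL],[],roi,4,f"pics/k_{n}.png")
E
python3 j.py
```

```text
1.004863037996838 [-0.29709123 -0.01112166 -0.09269506]
[-0.70725078  0.42813339 -0.31092087  0.83174206  0.         -0.52737732]
[ 0.4703966  -0.30309331  0.06082388] 19.4917
```

View pics/j_side.png

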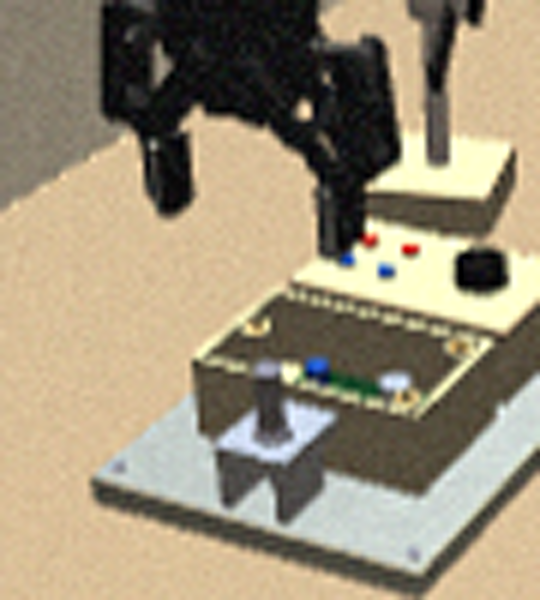

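View pics/k_side.png

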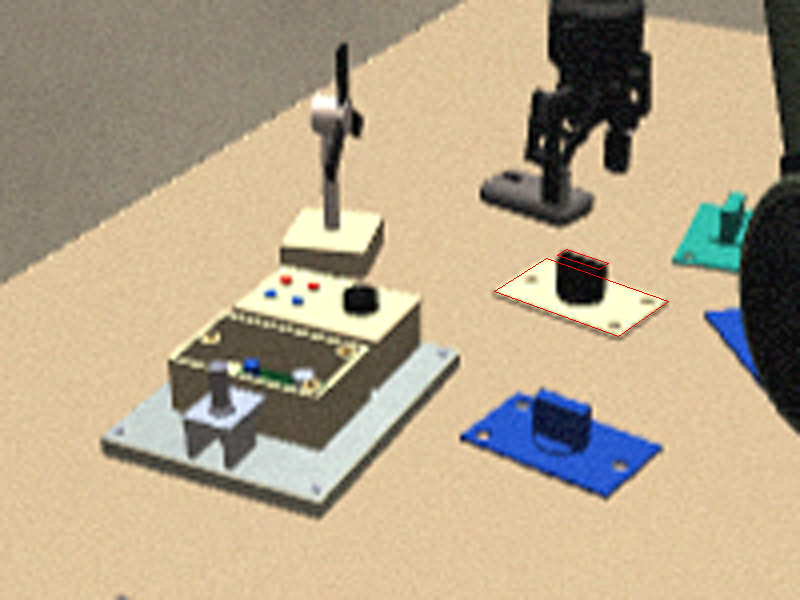

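View pics/k_top.png

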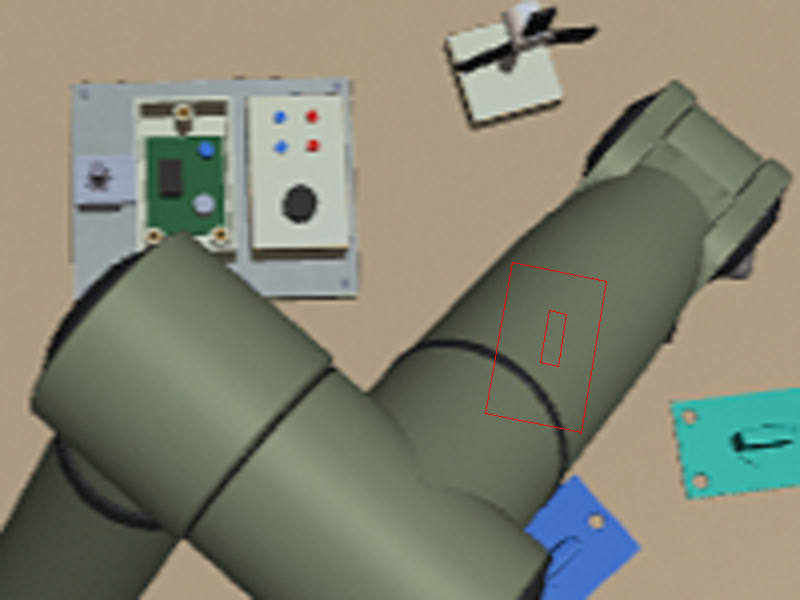

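```bash
python3 - <<'E'
from cell import *
from h import *
f=grab_frame("side"); s=get_state(); print(s["q"],s["position"],s["eef_rot"],s["clock"])
print(R.from_rotvec(s["eef_rot"]).as_matrix().round(3))
for z in(.03,.06,.073,.102,.13): print(z,ray(f,[336.,157.],z).round(3),ray(f,[327.5,161],z).round(3),ray(f,[344.5,152.5],z).round(3), proj(f,[.4704,-.303,z]).round(1))
print(ik([.4694,-.3044,.06],[np.pi,0,0]))
cv2.imwrite("pics/l_side.png",cv2.resize(cv2.convertScaleAbs(f["img"][60:210,280:420,::-1],alpha=2,beta=10),None,fx=5,fy=5,interpolation=cv2.INTER_CUBIC)[:600+150,:])
g=grab_frame("top"); cv2.imwrite("pics/l_top.png",cv2.resize(g["img"][150:270,330:450,::-1],None,fx=5,fy=5,interpolation=cv2.INTER_CUBIC))
E
```

```text
[-7.04795751e-01  4.71830719e-01 -3.55910379e-01  7.41819603e-01
  1.79016110e-04 -5.27175162e-01] [ 0.47042152 -0.3034035   0.06085795] [2.40880310e+00 2.01489707e+00 6.04188955e-04] 19.6417
[[ 0.177  0.984  0.001]
 [ 0.984 -0.177 -0.001]
 [-0.     0.001 -1.   ]]
0.03 [ 0.534 -0.458  0.03 ] [ 0.547 -0.41   0.03 ] [ 0.522 -0.513  0.03 ] [[334.7 177. ]]
0.06 [ 0.509 -0.397  0.06 ] [ 0.522 -0.351  0.06 ] [ 0.497 -0.449  0.06 ] [[335.2 169.3]]
0.073 [ 0.498 -0.37   0.073] [ 0.51  -0.326  0.073] [ 0.486 -0.421  0.073] [[335.4 165.8]]
0.102 [ 0.473 -0.311  0.102] [ 0.485 -0.268  0.102] [ 0.463 -0.359  0.102] [[335.8 158.1]]
0.13 [ 0.45  -0.254  0.13 ] [ 0.461 -0.213  0.13 ] [ 0.44 -0.3   0.13] [[336.3 150.4]]
[-0.707249    0.47325635 -0.35611981  0.74142017  0.          0.86354732]
```

View pics/l_side.png

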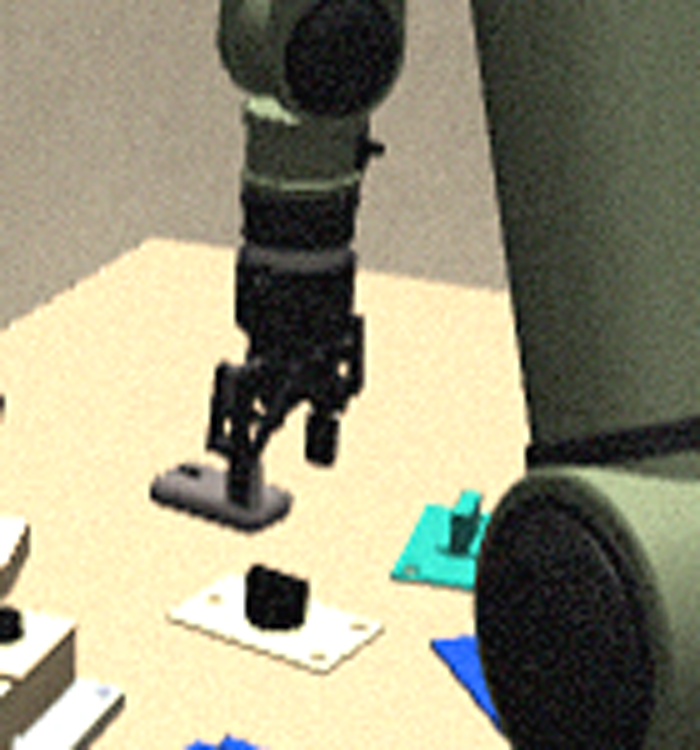

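View pics/l_top.png

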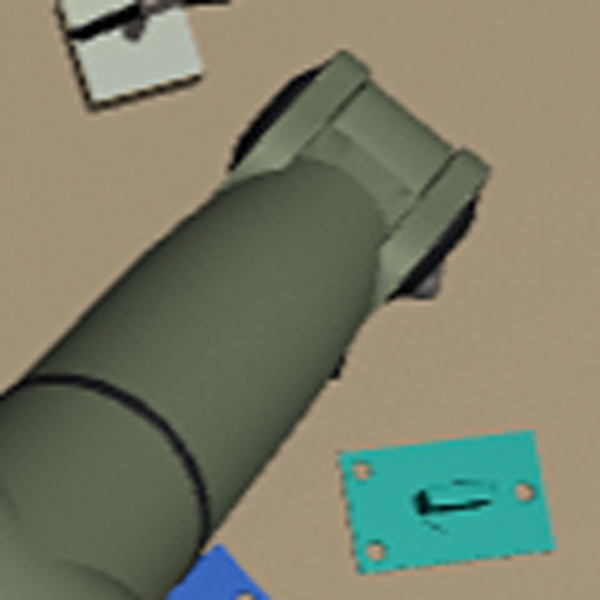

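```bash
cat > m.py <<'E'
from cell import *
from h import *
pc=np.load("pc.npy")
print(move_l([pc[0],pc[1],.005],.12,until_force=6)); sleep(.1); s=get_state(); print(s["position"],s["contact_force"],s["clock"])
f=grab_frame("side")
cv2.imwrite("pics/m_side.png",cv2.resize(cv2.convertScaleAbs(f["img"][110:220,280:420,::-1],alpha=2,beta=10),None,fx=5.7,fy=5.4,interpolation=cv2.INTER_CUBIC))
p=s["position"]
for d in(.03,.042): print(d,proj(f,p+[0,0,d]))
E
python3 m.py
```

```text
False
[ 0.47017276 -0.30498942  0.00592801] [ 0.72288245 -0.13190687  1.1751136 ] 20.4
0.03 [[335.08821307 175.30519953]]
0.042 [[335.27577278 172.2026221 ]]
```

View pics/m_side.png

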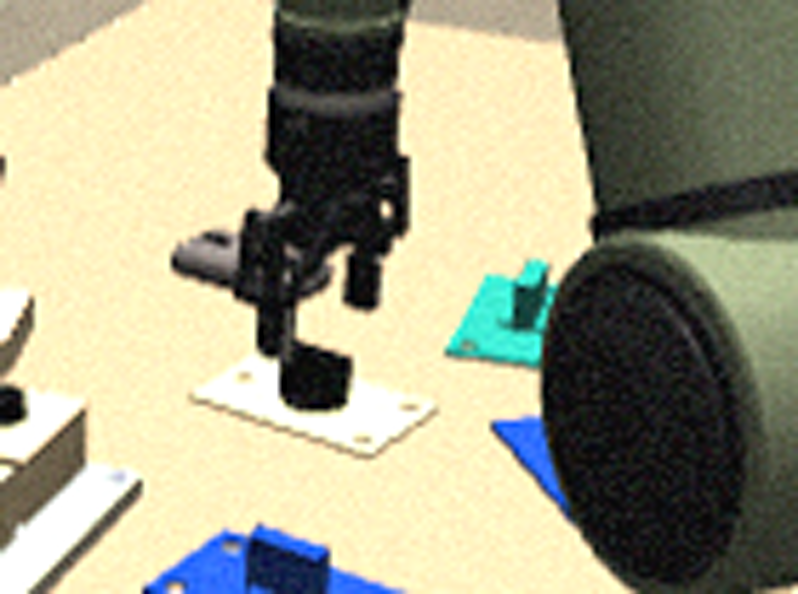

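```bash
cat > n.py <<'E'
from cell import *
from h import *
pc=np.load("pc.npy")
c=move_l([pc[0],pc[1],-.015],.08,until_force=8); s=get_state(); print(c,s["position"],s["contact_force"])
grab(70); s=get_state(); print(s["position"],s["finger_gap"],s["contact_force"],s["wrist_torque"],s["clock"])
f=grab_frame("side")
cv2.imwrite("pics/n_side.png",cv2.resize(cv2.convertScaleAbs(f["img"][110:220,280:420,::-1],alpha=2,beta=10),None,fx=5.7,fy=5.4,interpolation=cv2.INTER_CUBIC))
E
python3 n.py
```

```text
False [ 0.4690467  -0.30410793 -0.015395  ] [-0.2360985  -0.48936497 -0.77316172]
[ 0.46969428 -0.30458872 -0.0146073 ] 0.14837348044918325 [-0.37808892  0.62735839  2.5370412 ] [0.14871102 0.08219902 0.06011014] 21.5083
```

View pics/n_side.png

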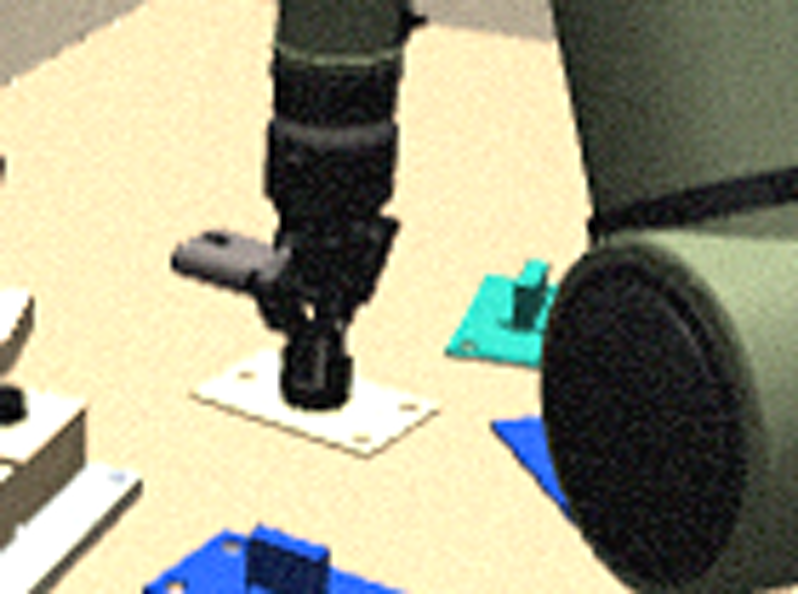

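```bash
cat > o.py <<'E'
from cell import *
from h import *
pr=np.load("pr.npy");pc=np.load("pc.npy")
rot=lambda th:(R.from_euler("z",th)*R.from_rotvec([np.pi,0,0])).as_rotvec()
th=np.pi/2+pr[2]
move_l([pc[0],pc[1],.04],.1); s=get_state(); print(s["position"],s["finger_gap"],s["contact_force"],s["wrist_torque"])
f=grab_frame("side"); cv2.imwrite("pics/o0.png",cv2.resize(cv2.convertScaleAbs(f["img"][110:220,280:420,::-1],alpha=2,beta=10),None,fx=5.7,fy=5.4,interpolation=cv2.INTER_CUBIC))
move_l([.465,-.25,.115],.15)
move_l([.465,-.03,.115],.15,rot=rot(th))
move_l([pr[0],pr[1],.115],.12)
move_l([pr[0],pr[1],.0704],.06); sleep(.3); s=get_state(); print(s["position"],s["eef_rot"]-rot(th),s["finger_gap"],s["clock"])
pose=[s["position"][0],s["position"][1],pr[2]]
up=lambda P:place(pose,P)+[0,0,s["position"][2]+.0146]
for n in("side","top"):
    F=grab_frame(n)
    F["img"]=cv2.convertScaleAbs(F["img"],alpha=1.6 if n=="side" else 1,beta=10)
    roi=(200,130,310,220) if n=="side" else (225,140,325,240)
    overlay(F,[],[],roi,7,f"pics/o_{n}.png")
    overlay(F,[up(COVL[0])]+[place(pr,RACKL[0])],[up(h)[0] for h in HO]+[place(pr,EYE)],roi,7,f"pics/oo_{n}.png")
E
python3 o.py
```

```text
[ 0.46903199 -0.30411219  0.03950955] 0.14747130237978967 [ 0.12995415  0.45718288 -2.25130719] [0.00794053 0.01245587 0.05626755]
[ 0.59321984 -0.00193566  0.0707251 ] [-0.00030871 -0.00027242  0.00058839] 0.14861476282264996 27.125
```

View pics/o0.png

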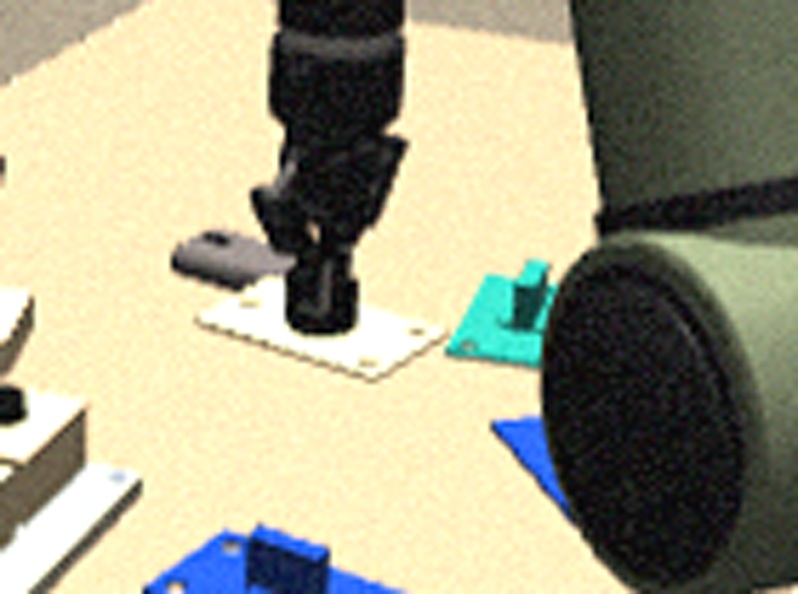

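View pics/o_side.png

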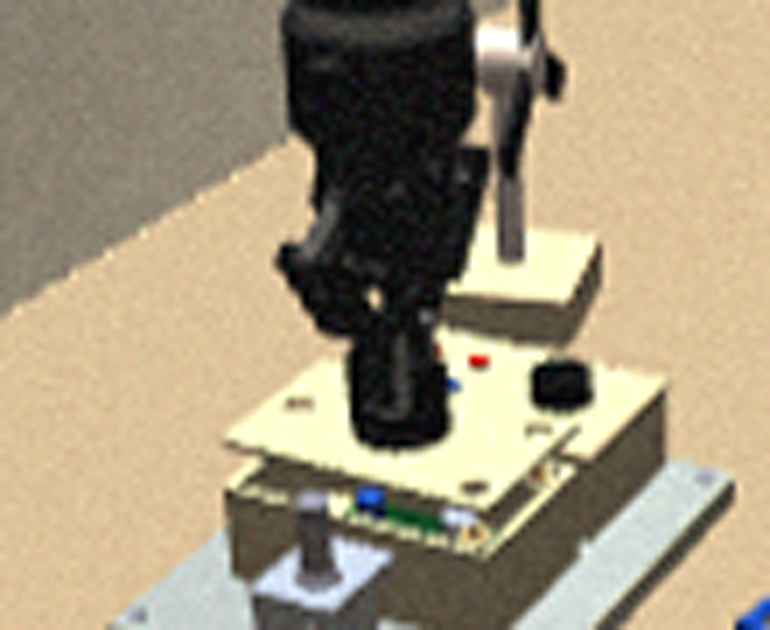

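View pics/oo_side.png

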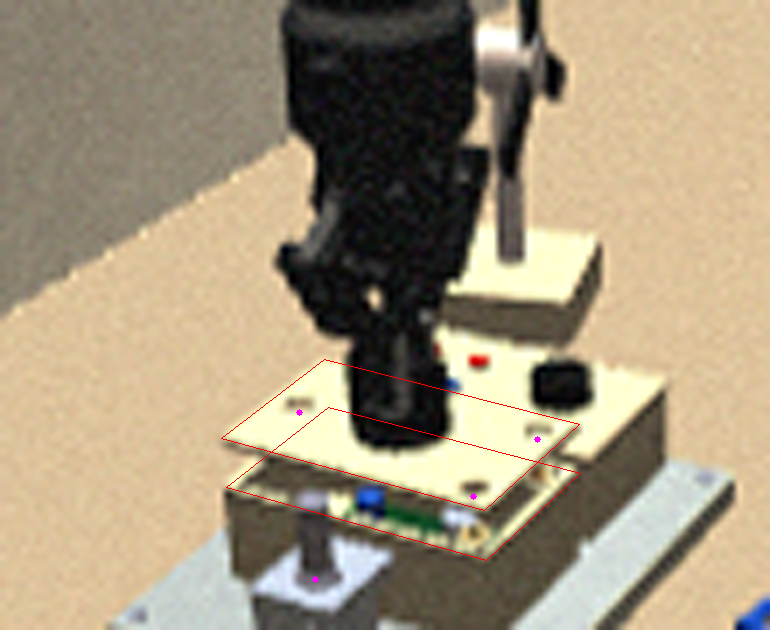

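View pics/oo_top.png

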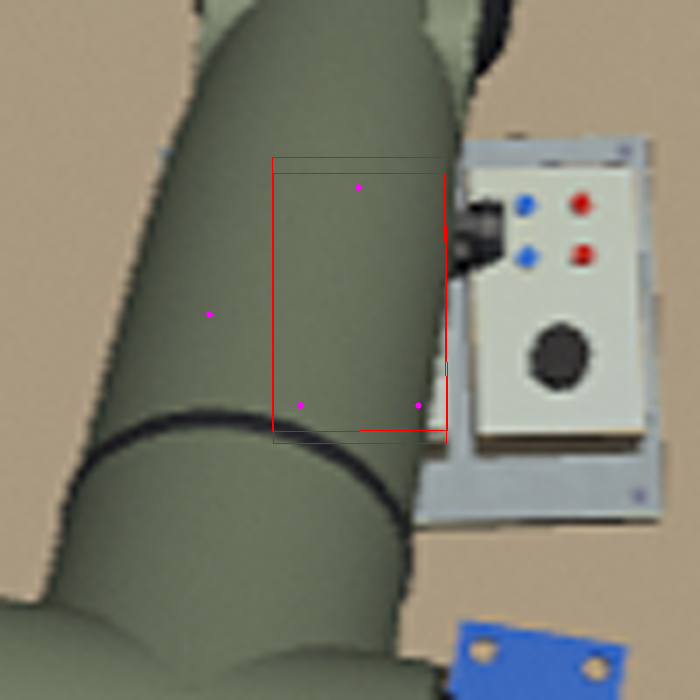

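```bash
cat > q.py <<'E'
from cell import *
from h import *
F=grab_frame("side"); I=[F["img"].astype(float)]
for _ in range(5): I.append(grab_frame("side")["img"].astype(float))
F["img"]=np.mean(I,0).astype(np.uint8); np.save("side_avg.npy",F["img"])
F["img"]=cv2.convertScaleAbs(F["img"],alpha=1.7,beta=5)
overlay(F,[],[],(228,170,298,220),11,"pics/q.png")
E
python3 q.py
```

```text
(no output)
```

View pics/q.png

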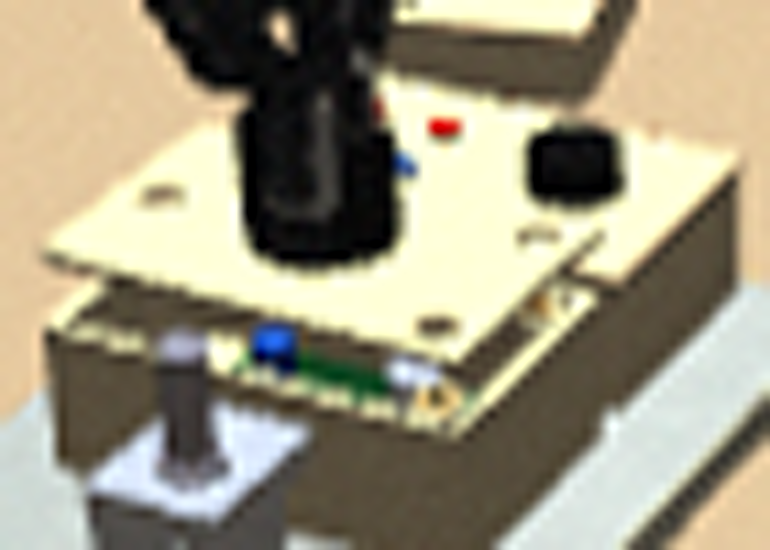

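```bash
cat > r.py <<'E'
from cell import *
from h import *
pr=np.load("pr.npy"); F=grab_frame("side"); s=get_state(); zc=s["position"][2]+.0146; print(s["position"],zc,s["clock"])
un=lambda c:np.array([(c[0]+.5)/11-.5+228,(c[1]+.5)/11-.5+170])
A=lambda *p:np.array(p)*K
S=lambda P,c:(F,P,un(c))
Z=np.array([0,0,zc+.004])
oc=[S(HO[0]+Z,(438,326)),S(HO[1]+Z,(540,236)),S(HO[2]+Z,(161,194)),S(A(65,40,0)+Z,(44,250)),S(A(-65,40,0)+Z,(461,360)),S(A(-65,-40,0)+Z,(604,232))]
orr=[S(TH[0],(438,397)),S(TH[1],(543,302)),S(A(65,40,65),(47,329)),S(A(-65,40,65),(460,434)),S(A(-65,-132,65),(741,160)),S(A(-65,-52,65),(621,281))]
a,ra=fit(oc,pr); b,rb=fit(orr,pr)
print("cover",a,"\n",ra.round(2).tolist()); print("rack",b,"\n",rb.round(2).tolist()); print("diff",a-b)
E
python3 r.py
```

```text
[ 0.59298375 -0.00190292  0.07037716] 0.08497715708741581 27.575
cover [ 0.59251986 -0.00257798  0.03323032] 
 [[0.16, 0.07], [-0.02, 0.06], [0.24, 0.24], [-0.16, -0.01], [-0.28, 0.1], [0.07, -0.53]]
rack [ 0.59451355 -0.00316756  0.05369047] 
 [[0.33, 0.32], [-0.56, 0.56], [-0.2, -0.24], [0.09, 0.1], [0.36, -0.54], [-0.06, -0.33]]
diff [-0.00199369  0.00058958 -0.02046016]
```

```bash
cat >> r.py <<'E'
u2=lambda c:np.array([(c[0]+.5)/5-.5+200,(c[1]+.5)/5-.5+160])
S2=lambda P,c:(F,P,u2(c))
ob=[S2(TH[2],(214,173)),S2(TH[1],(384,190)),S2(TH[0],(341,236)),S2(EYE,(226,264)),S2(A(65,-132,65),(313,83)),S2(A(-65,-132,65),(484,125)),S2(A(-65,-52,65),(425,181)),S2(A(65,40,65),(163,201)),S2(A(-65,40,65),(347,252))]
c,rc=fit(ob+orr,pr); print("all",c,rc.round(2).tolist(),"diff",a-c)
f0=dict(F); f0["img"]=cv2.convertScaleAbs(np.load("side_avg.npy"),alpha=1.7,beta=5)
overlay(f0,[place(c,RACKL[0]),place(c,RACKL[1]),place(a,COVL[0])+[0,0,zc]],[place(c,t) for t in TH]+[place(a,h)+Z for h in HO],(228,165,298,220),11,"pics/r.png")
E
python3 r.py
```

```text
[ 0.59300009 -0.00191754  0.07037522] 0.08497521983742776 27.625
cover [ 0.59252176 -0.00258075  0.03323129] 
 [[0.16, 0.07], [-0.02, 0.06], [0.24, 0.24], [-0.16, -0.01], [-0.28, 0.1], [0.07, -0.53]]
rack [ 0.59451355 -0.00316756  0.05369047] 
 [[0.33, 0.32], [-0.56, 0.56], [-0.2, -0.24], [0.09, 0.1], [0.36, -0.54], [-0.06, -0.33]]
diff [-0.00199179  0.00058681 -0.02045918]
all [ 0.59296014 -0.00213305  0.0320286 ] [[0.37, 0.09], [0.21, 0.44], [-0.21, -0.41], [0.0, -0.11], [-0.93, -0.36], [-0.25, -0.43], [-0.28, -0.48], [-0.34, -0.58], [0.22, -0.44], [0.23, 0.75], [-0.3, 1.05], [0.04, -0.24], [-0.14, 0.56], [1.24, 0.08], [0.33, 0.23]] diff [-0.00043838 -0.0004477   0.00120269]
```

View pics/r.png

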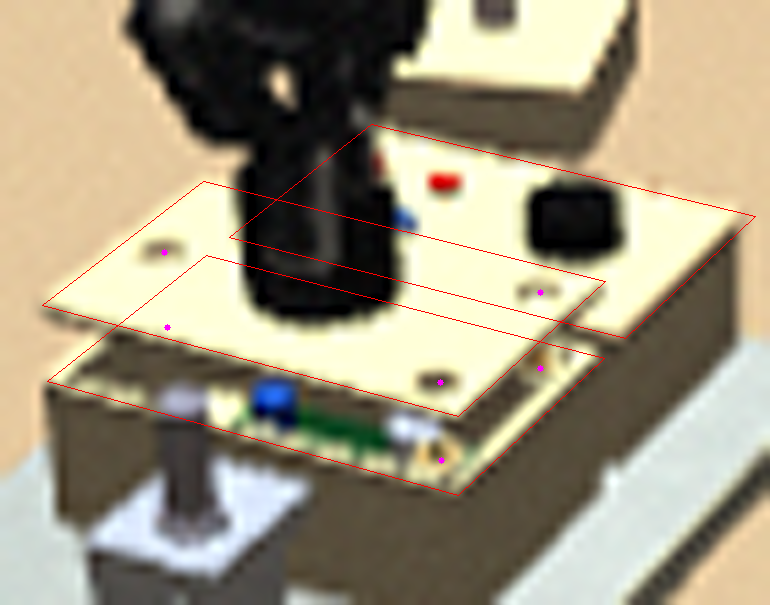

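```bash
cat > t.py <<'E'
from h import *
a=cv2.imread("pics/side0.png")[:,:,::-1]; b=np.load("side_avg.npy")
for (x0,y0,x1,y1) in((230,205,262,238),(262,200,305,235)):
    print(cv2.phaseCorrelate(a[y0:y1,x0:x1].mean(2),b[y0:y1,x0:x1].mean(2)))
f={"img":cv2.convertScaleAbs(a,alpha=1.7,beta=5)}
overlay(f,[],[],(228,165,298,220),11,"pics/t.png")
a=cv2.imread("pics/top0.png")[:,:,::-1]; f={"img":a}
overlay(f,[],[],(244,155,324,220),10,"pics/t_top.png")
E
python3 t.py
```

```text
((-0.08690938387869096, 0.07275735072617806), 1.0220931154121946)
((0.5925709355917093, -0.22199966759411538), 0.9516851318140294)
```

View pics/t.png

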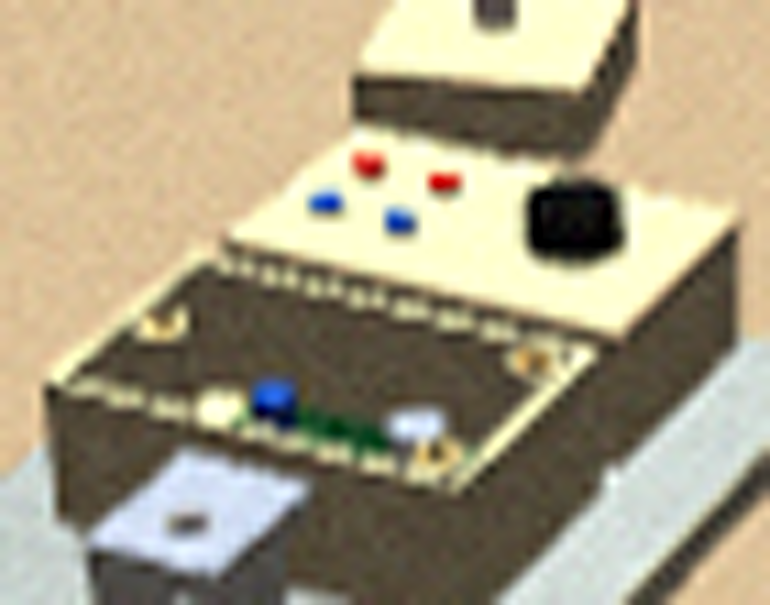

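View pics/t_top.png

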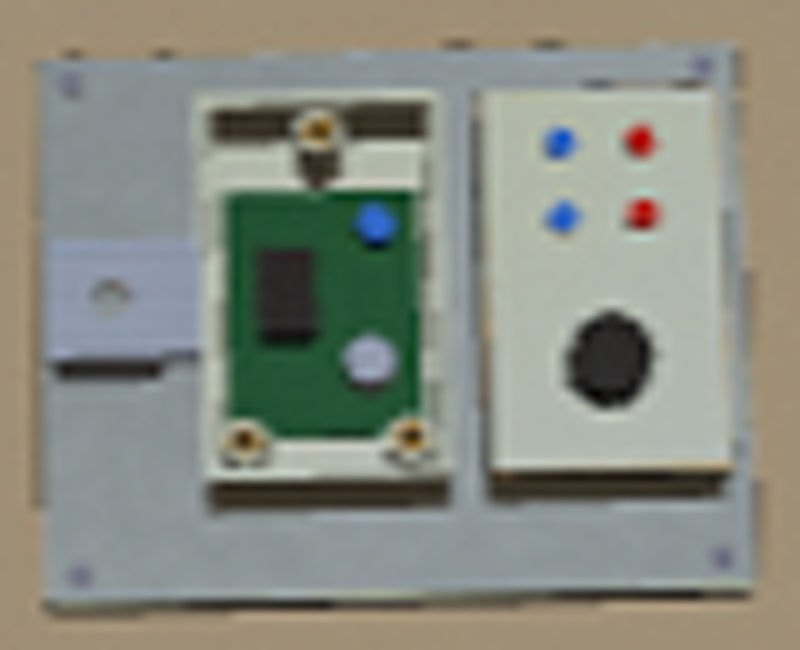

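```bash
cat > v.py <<'E'
from cell import *
from h import *
pr=np.load("pr.npy"); F=grab_frame("side"); G=grab_frame("top"); s=get_state(); zc=s["position"][2]+.0146
def un(c,x0,y0,k): return np.array([(c[0]+.5)/k-.5+x0,(c[1]+.5)/k-.5+y0])
A=lambda *p:np.array(p)*K
S=lambda P,c:(F,P,un(c,228,165,11)); T=lambda P,c:(G,P,un(c,244,155,10)); Q=lambda P,c:(F,P,un(c,228,170,11))
os=[S(TH[0],(435,452)),S(TH[1],(537,359)),S(TH[2],(162,322)),S(EYE,(188,522)),S(A(65,40,65),(47,384)),S(A(-65,40,65),(456,490)),S(A(-65,-40,65),(600,350)),S(A(65,-40,65),(205,250)),
 S(A(65,-132,65),(355,128)),S(A(-65,-132,65),(742,212)),S(A(-65,-52,65),(622,332)),S(A(65,-52,65),(225,238)),S(A(20,90,54),(90,537)),S(A(20,40,54),(190,450)),S(A(-20,40,54),(308,487)),S(A(-20,90,54),(215,575))]
ot=[T(TH[2],(319,130)),T(TH[0],(245,438)),T(TH[1],(412,436)),T(EYE,(111,292)),T(A(65,40,65),(196,93)),T(A(65,-40,65),(437,93)),T(A(-65,-40,65),(447,479)),T(A(-65,40,65),(205,480)),T(A(65,-52,65),(482,90)),T(A(65,-132,65),(718,88)),T(A(-65,-132,65),(730,466)),T(A(-65,-52,65),(490,468))]
for n,o in(("side",os),("top",ot),("both",os+ot)):
    p,r=fit(o,pr); print(n,p.round(4)); print(r.round(1).tolist())
    if n=="side": ps=p
Z=np.array([0,0,zc+.004])
oc=[Q(HO[0]+Z,(438,326)),Q(HO[1]+Z,(540,236)),Q(HO[2]+Z,(161,194)),Q(A(65,40,0)+Z,(44,250)),Q(A(-65,40,0)+Z,(461,360)),Q(A(-65,-40,0)+Z,(604,232))]
for dz in(-.002,0,.002):
    a,ra=fit([(f,P+[0,0,dz],u) for f,P,u in oc],pr); print("cover",dz,a.round(4),(ra**2).mean().round(3),(a-ps).round(4))
E
python3 v.py
```

```text
side [ 0.5951 -0.0037  0.0481]
[[0.4, 0.2], [-0.1, 0.3], [0.1, 0.2], [0.2, -0.1], [-0.2, -0.4], [0.3, -0.1], [-0.0, 0.1], [-0.5, 0.2], [0.5, -0.7], [0.3, -0.3], [-0.2, -0.0], [-0.3, -0.3], [-0.5, 0.3], [-0.3, 0.1], [0.5, -0.2], [-0.0, 0.1]]
top [ 0.5951 -0.0019  0.0406]
[[0.1, -0.0], [-0.2, 0.1], [-0.2, 0.0], [-0.1, 0.2], [0.1, 0.0], [0.3, -0.3], [0.2, -0.3], [-0.2, -0.1], [-0.3, -0.1], [0.2, -0.3], [0.3, 0.2], [-0.2, 0.4]]
both [ 0.5948 -0.0028  0.0458]
[[0.3, 0.4], [-0.2, 0.5], [0.0, 0.3], [0.1, 0.1], [-0.3, -0.3], [0.1, 0.1], [-0.1, 0.3], [-0.6, 0.3], [0.5, -0.5], [0.4, -0.1], [-0.2, 0.2], [-0.4, -0.2], [-0.6, 0.4], [-0.4, 0.2], [0.4, -0.0], [-0.2, 0.3], [0.2, 0.0], [0.1, 0.2], [0.1, 0.1], [0.1, 0.4], [0.2, 0.2], [0.4, -0.2], [0.5, -0.3], [0.1, 0.1], [-0.2, -0.1], [0.3, -0.3], [0.6, 0.2], [0.1, 0.4]]
cover -0.002 [ 0.5945 -0.0054  0.0342] 0.046 [-0.0006 -0.0017 -0.0139]
cover 0 [ 0.5925 -0.0026  0.0332] 0.045 [-0.0026  0.0011 -0.0149]
cover 0.002 [5.905e-01 3.000e-04 3.220e-02] 0.048 [-0.0046  0.004  -0.0159]
```

```bash
cat > w.py <<'E'
from cell import *
from h import *
rot=lambda th:(R.from_euler("z",th)*R.from_rotvec([np.pi,0,0])).as_rotvec()
move_l([.5953,-.0029,.0704],.03,rot=rot(np.pi/2+.041)); sleep(.3); s=get_state(); print(s["position"],s["finger_gap"],s["clock"],s["contact_force"])
F=grab_frame("side"); I=[F["img"].astype(float)]
for _ in range(5): I.append(grab_frame("side")["img"].astype(float))
F["img"]=cv2.convertScaleAbs(np.mean(I,0),alpha=1.7,beta=5)
overlay(F,[],[],(228,165,298,220),11,"pics/w.png")
rk=[.5948,-.0028,.0458]
overlay(F,[place(rk,RACKL[0]),place(rk,COVL[0])+[0,0,.085]],[place(rk,t) for t in TH]+[place(rk,h)+[0,0,.089] for h in HO],(228,165,298,220),11,"pics/w2.png")
E
python3 w.py
```

```text
[ 0.59522566 -0.00288092  0.07038125] 0.14416724889606491 28.275 [-0.2803418  -0.11342752 -2.32667961]
```

View pics/w.png

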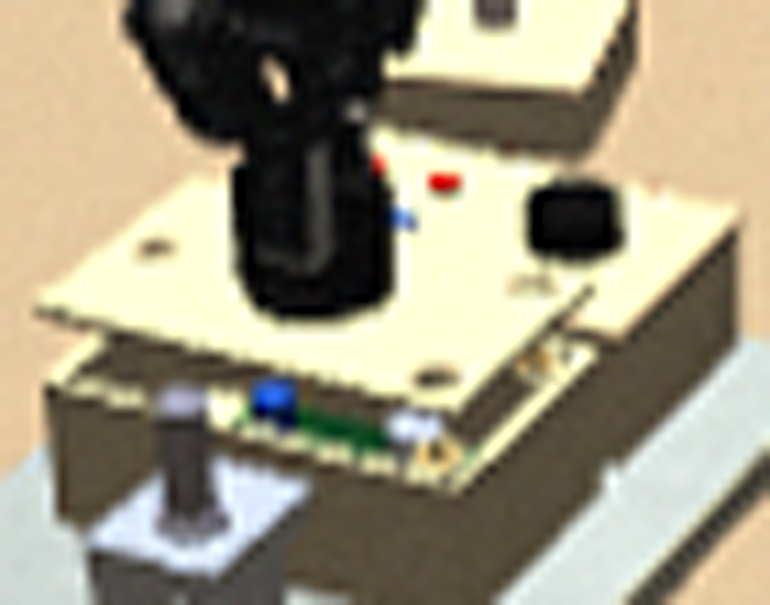

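View pics/w2.png

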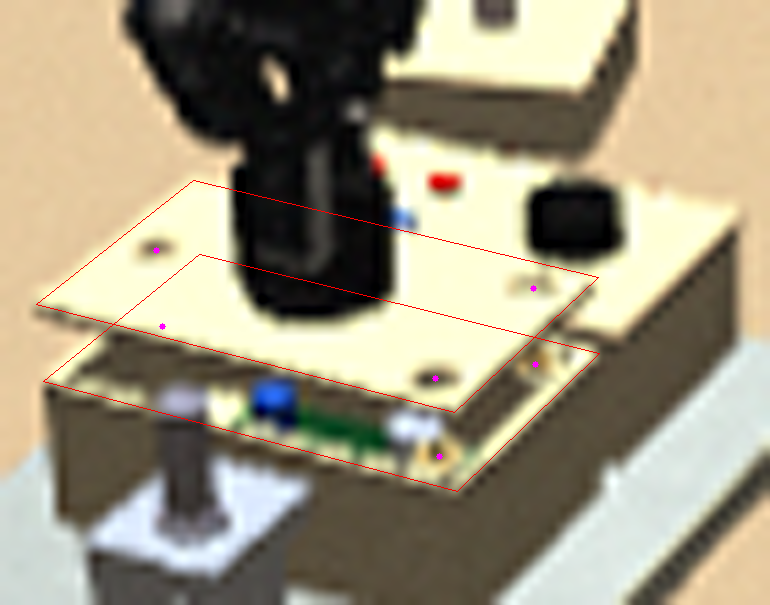

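```bash
python3 - <<'E'
from cell import *
from h import *
f=grab_frame("side"); a=cv2.imread("pics/side0.png")[:,:,::-1]; g=grab_frame("top"); b=cv2.imread("pics/top0.png")[:,:,::-1]
bl=lambda i:cv2.GaussianBlur(i.astype(np.float32),(0,0),1).mean(2)
for n,A,B,rs in(("side",a,f["img"],{"meter":(120,295,220,365),"turbine":(258,118,290,165),"mouse":(305,148,345,168),"stand":(198,255,242,297)}),("top",b,g["img"],{"meter":(105,180,150,242),"mouse":(395,172,428,215),"turbine":(338,138,384,174)})):
    for k,(x0,y0,x1,y1) in rs.items():
        p,q=bl(A)[y0:y1,x0:x1],bl(B)[y0:y1,x0:x1]; print(n,k,"shift",np.round(cv2.phaseCorrelate(p,q)[0],2),"meandiff",round(float(abs(p-q).mean()),2))
cv2.imwrite("pics/fin_side.png",f["img"][:,:,::-1])
E
```

```text
side meter shift [ 0.02 -0.  ] meandiff 4.3
side turbine shift [-0.04  0.23] meandiff 27.33
side mouse shift [-0.03  0.08] meandiff 4.18
side stand shift [0.65 0.54] meandiff 5.26
top meter shift [ 0.5  -0.02] meandiff 0.26
top mouse shift [-0.01  0.51] meandiff 0.25
top turbine shift [0.07 0.01] meandiff 0.27
```

View pics/fin_side.png

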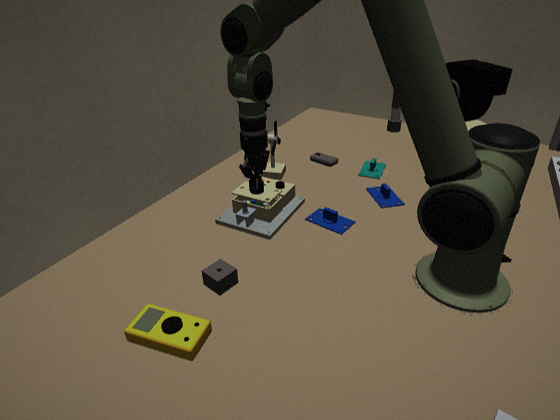

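```bash
python3 - <<'E'
from cell import *
s=get_state(); print(s["clock"],s["position"],s["finger_gap"]); print(sign_off())
E
```

```text
28.675 [ 0.5953023  -0.0029279   0.07040639] 0.14485335272540578
the job is handed in; nothing more can be done
None
```

The pin is in the lug and released. The cream cover is held level, right way round, about 2 cm above the open module. I handed the job in at 28.7 s of the 64 s allowed.

- **Pin:** It went down through the lug hole until contact, at the height I expected for a seated collar. The side picture taken after letting go shows the collar resting on the lug.
- **Cover:** In the last side view the three holes lie within about 0.3 px (roughly 1 mm) of their predicted places over the threads. The underside is at about z = 85 mm, worked out from how far the arm lifted it. The two-thread end is over the two threads, and the grip is steady.
- **Left alone:** Comparing the top pictures before and after, the image regions around the meter, turbine and mouse are practically unchanged (mean difference about 0.3 grey levels). The look-alike covers were not touched.

**What failed or disagreed:**
- **Missed first grasp:** The fingertips are about 29 mm higher than the reported TCP, so the first try closed above the pin. I worked with that offset for the rest of the job.
- **Rack pose:** My first estimate was about 2 mm and 0.02 rad off. I re-measured it and corrected the hover by about 2 mm and 0.015 rad.
- **Final check:** The arm hid the module from the top camera, so the final alignment rests on the side view and the known height.

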